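Stand the dry chopping boards on edge between the storage jars

ROBOT

A 6-joint arm with a two-finger parallel gripper is mounted at the origin on the work surface. World frame = base frame: x ahead of the robot, y to its left, z up, the work surface at z = 0. Lengths are in mm, angles in rad, forces in N, time in s.
With the tool pointing down it reaches from about 275 to 750 mm from the base axis. Payload 10.2 kg.
Tool frame: the origin (TCP) lies between the finger pads; the fingertips stand 8 mm ahead of it and the grasp point (between the pads) lies 11 mm behind it; z points along the fingers, x is the direction in which the jaws open and shut, and the axes are right-handed (so a half turn about z gives the same grasp; the last joint's range is limited). The gripper opens to 85 mm and grips with 20 to 120 N. Pads are 22 mm wide; open, the fingers measure 114 mm over their backs; the gripper's body (76 mm by 85 mm) begins 54 mm behind the grasp point. The pads swing forward as they close: fully open they stand 13 mm farther back than shut.
Start: joints at [-1.387, 0.313, 1.498, -0, 1.331, -0.223], TCP at [207.716, -482.167, 239.294] pointing down, gripper open.
Joint ranges: [-2.94, 2.94], [-0.97, 2.17], [0.19, 2.56], [-1.23, 4.37], [0.02, 3.11], [-2.88, 2.88]. Speed limits (rad/s): [2.39, 2.39, 3.01, 3.14, 3.14, 3.14].

INTERFACE

Orientations are given as a unit quaternion [w, x, y, z].
In Python, from rig import sense, eyes, ctrl gives the robot as it stands.
- The arm moves only by the tool move_arm, never from a script. Its argument "rows" is a list that holds one entry, the list of rows, each a list of 5 numbers: the shift along the tool's x, y, z in mm, then the turn about the tool's z in units of 6 degrees (1.0 is 6 degrees), then the gripper command: -1 is shut, 1 is fully open, values between are in proportion. In form: [[[dx, dy, dz, roll, jaw], ...]]. A call has 1 to 12 rows; each row is the pose to reach, as a shift and turn from the pose measured when the call began, along the tool's axes at that moment; what a row does not reach only later rows make up. A row lasts 1/8 s, in which the tool goes at most 62.5 mm and 10.7 degrees, less where a joint would pass 70% of its speed; a pose out of reach is approached as far as the arm can. A call with a gripper value outside its range is refused whole. The fingers move at their own pace and stop on an object; "squeeze" is the grip in N (left out, the last holds). Time passes only in rows, so rows that repeat a pose let the fingers close. It gives the time, the measured TCP pose, the force and the opening at its end, in the units of the state.
- sense(): the state, without advancing time (a new reading comes with each control period).
- eyes.capture(name): name is "scene" or "side" or "wrist"; returns a dict with "color" (400x640x3 uint8, blue, green, red), "vertical_fov" (degrees; the focal length in pixels is half the picture's height over the tangent of half this angle, whatever the lens; pixels are square), "cx", "cy" (the principal point, pixels), "xyz" and "attitude" of the camera in the world. Camera axes: x right, y down, z forward; pixel columns grow to the right and rows downward; lengths in mm; the calibration is good to about 2 mm. A picture is of the moment at which its call begins. There is no depth.
- ctrl.finish_job(): hands the job in, once; it reports no verdict.
The state is a dict: "time_s": time; "joints": joint angles; "dq": joint speeds; "tau": joint torques, N m; "eef_pos": TCP position; "ee_rot": TCP orientation; "force": force on the tool from outside, world axes, zero at the start; "wrist_torque": the same for the moment, N m; "grip_width": opening from 0.0 (shut) to 1.0 (fully open).
Only numpy, scipy, OpenCV 4.12 (cv2) and the standard library are available. Lean on these libraries where they do the work, as an engineer would, in place of code of your own. Each camera call takes 0.05 s, during which the arm holds its last target. There are 200 camera calls.

TASK

First clear the tin from between the two jars and stand it on the middle of the round cork mat. Then take the larger chopping board off its sloping stand and stand it upright on its long edge on the tray, beside the tall jar, and last stand the smaller board likewise beside the short jar, each square across the tray and centred on its width, the two boards evenly spaced between the jars with clear gaps. Leave the jars, the mug, the pepper mill and the spice jar where they are.

Things in the scene. Friction and masses are not known exactly. Their poses are not given: they have to be found in the camera images.
- large_board: The larger chopping board of plain pale wood, 150 mm long (its y), 110 mm high (its z), 24 mm thick (its x). Origin: middle of its lower long edge face; z runs up the board towards its other long edge, x is square to its faces. Starts leaning on its stand with z 28 degrees from vertical. About 260 g.
- small_board: The smaller chopping board of plain pale wood, 110 mm long (its y), 85 mm high (its z), 24 mm thick (its x). Origin: middle of its lower long edge face; z runs up the board towards its other long edge, x is square to its faces. Starts leaning on its stand with z 28 degrees from vertical. About 150 g.
- large_stand: Fixed aluminium stand holding the larger board on a sloping ledge. 150 mm wide (y), 95 mm deep. Origin: on the counter below the middle of the board's lower edge, which is 35 mm up. The board's top leans to the stand's -x, 28 degrees from vertical. Bars behind the board reach 62 mm up along it and a lip in front 10 mm; above that both faces are free.
- small_stand: Fixed aluminium stand holding the smaller board on a sloping ledge. 110 mm wide (y), 95 mm deep. Origin: on the counter below the middle of the board's lower edge, which is 35 mm up. The board's top leans to the stand's -x, 28 degrees from vertical. Bars behind the board reach 46 mm up along it and a lip in front 10 mm; above that both faces are free.
- tray: Fixed flat dark wooden tray, a plain slab 340 mm long (x, the line of the two jars), 170 mm wide (y), 12 mm thick. Origin: centre of its underside, on the counter, so its top is at z = 0.012.
- tall_jar: White storage jar with a wooden lid, 72 mm in diameter, 135 mm high, standing near one end of the tray, about 121 mm from its centre. Origin: centre of its underside. Must stay where it is.
- short_jar: Like the tall jar, 72 mm in diameter but 85 mm high, near the other end of the tray, about 121 mm from its centre. Origin: centre of its underside. Must stay where it is.
- tin: Plain metal food tin, 62 mm in diameter, 95 mm high, about 350 g, standing on the tray between the jars. Origin: centre of its underside, z up.
- mat: Fixed round cork mat on the counter, 110 mm in diameter, 6 mm thick. Origin: centre of its underside.
- mug: Bystander: white mug, 80 mm in diameter, 92 mm high. Origin: centre of its underside.
- pepper_mill: Bystander: steel pepper mill, 56 mm in diameter, 155 mm high. Origin: centre of its underside.
- spice_jar: Bystander: amber glass spice jar, 44 mm in diameter, 85 mm high. Origin: centre of its underside.

How it is judged:
By the outcome, as a careful person would: the job done as asked, in the order asked, and still so for the second after the job is handed in, with the robot touching nothing.
It also fails if it takes over 70 s, if anything falls off the work surface, if the arm or the gripper's body presses on something with over 40 N, if the wrist force passes 120 N, or if a joint passes its speed limit or range.

## Working session

There is one attempt and no reset: what is moved stays moved. The work goes in short steps, Python scripts to look and compute and a tool call to move; the robot and the scene stay as the last step left them, time stands still between calls to the robot, and variables do not carry over. Pictures are saved under pics/ and viewed, about 8 in all and at most 12, crops included, and the job is handed in when it is done.

Besides the shell and the picture viewer there is one more tool, called by a JSON object that holds its "name" and its "arguments", one argument or row to a line. move_arm: Moves the arm, as the interface text tells. Its arguments: {"type":"object","properties":{"rows":{"type":"array","items":{"type":"array","items":{"type":"array","items":{"type":"number"}}}},"squeeze":{"type":"number"}},"required":["rows"]}

```bash
ls; mkdir -p pics; python3 - <<'E'
from rig import sense, eyes, ctrl
import cv2
s=sense();print(s)
for n in("scene","side"):
    c=eyes.capture(n);cv2.imwrite(f"pics/{n}0.png",c["color"]);print({k:v for k,v in c.items() if k!="color"})
E
```

```text
pics
{'time_s': 0.0, 'joints': array([-1.38740556e+00,  3.13414791e-01,  1.49845720e+00, -2.11838017e-05,
        1.33099672e+00, -2.23348542e-01]), 'dq': array([-0.00087113,  0.00019865,  0.00104142, -0.00070272,  0.00097514,
        0.00082624]), 'tau': array([ 1.04930044e-03, -4.12264717e+01, -2.59744245e+01, -1.05793977e-04,
        4.10244218e-03,  2.85900668e-06]), 'eef_pos': array([ 207.65978296, -481.90634768,  238.7455124 ]), 'ee_rot': array([-4.52951461e-04,  8.35350476e-01, -5.49717359e-01, -4.49470889e-04]), 'force': array([-0.16597709, -0.1856747 ,  0.27298986]), 'wrist_torque': array([-0.00529842, -0.0081111 ,  0.05583808]), 'grip_width': 0.9967707277724822}
{'vertical_fov': 50.66810163535492, 'cx': 316.5563188410511, 'cy': 199.73382607741283, 'xyz': array([1410.72815732,  306.68820501,  700.83866809]), 'attitude': array([-0.25529266,  0.48695809,  0.74301825, -0.38160367])}
{'vertical_fov': 44.99752374957612, 'cx': 319.3032174062596, 'cy': 200.4127395261105, 'xyz': array([572.54339977, 704.20782156, 750.0354583 ]), 'attitude': array([ 0.00269246, -0.02909532,  0.91495922, -0.40248706])}
```

View pics/scene0.png

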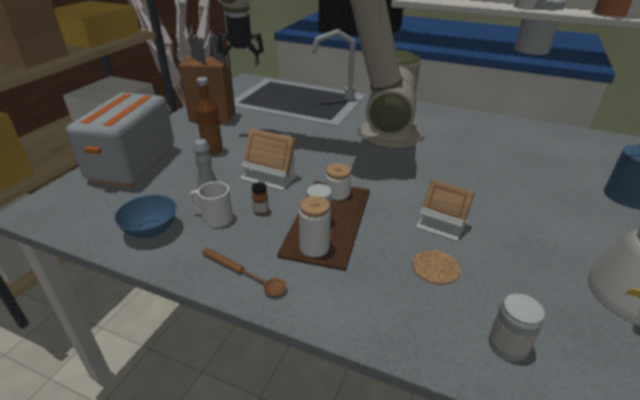

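View pics/side0.png

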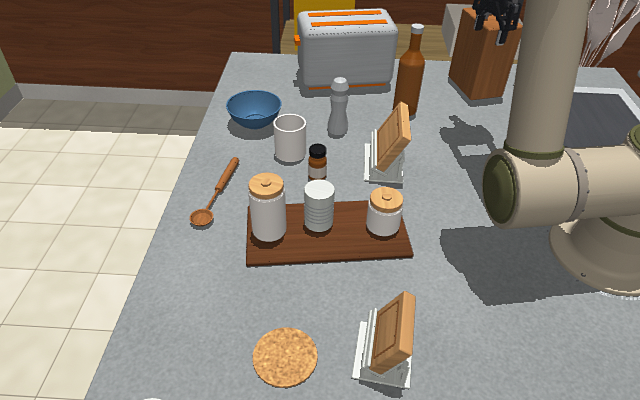

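```bash
cat > h.py <<'E'
from rig import sense, eyes, ctrl
import cv2, numpy as np
from scipy.spatial.transform import Rotation as R
def rot(q): return R.from_quat(np.r_[q[1:],q[0]]).as_matrix()
def grab(n,f=None):
    c=eyes.capture(n); c["f"]=200/np.tan(np.radians(c["vertical_fov"]/2)); c["R"]=rot(c["attitude"])
    if f: cv2.imwrite(f"pics/{f}.png",c["color"])
    return c
def ray(c,p):
    d=c["R"]@np.array([(p[0]-c["cx"])/c["f"],(p[1]-c["cy"])/c["f"],1]); return c["xyz"],d/np.linalg.norm(d)
def plane(c,p,z):
    o,d=ray(c,p); return (o+d*(z-o[2])/d[2]).round(1)
def proj(c,P):
    v=c["R"].T@(np.array(P,float)-c["xyz"]); return (v[:2]/v[2]*c["f"]+[c["cx"],c["cy"]]).round(1)
def tri(c1,p1,c2,p2):
    o1,d1=ray(c1,p1);o2,d2=ray(c2,p2)
    t=np.linalg.lstsq(np.c_[d1,-d2],o2-o1,rcond=None)[0]
    a,b=o1+t[0]*d1,o2+t[1]*d2; return ((a+b)/2).round(1),round(float(np.linalg.norm(a-b)),1)
def blobs(c,lo,hi,box=(0,0,640,400),amin=80):
    hsv=cv2.cvtColor(c["color"],cv2.COLOR_BGR2HSV); m=cv2.inRange(hsv,np.array(lo),np.array(hi))
    k=np.zeros_like(m); k[box[1]:box[3],box[0]:box[2]]=m[box[1]:box[3],box[0]:box[2]]
    cs=cv2.findContours(cv2.morphologyEx(k,cv2.MORPH_CLOSE,np.ones((3,3))),0,1)[0]
    return sorted([q for q in cs if cv2.contourArea(q)>amin],key=cv2.contourArea,reverse=True)
E
python3 - <<'E'
from h import *
s=grab("side");c=grab("scene");w=grab("wrist")
hs=cv2.cvtColor(s["color"],cv2.COLOR_BGR2HSV);hc=cv2.cvtColor(c["color"],cv2.COLOR_BGR2HSV)
for n,p in dict(mat=(285,355),tray=(330,245),lid=(385,200),board=(393,340),toplid=(267,188),jar=(265,220),tin=(320,190)).items(): print(n,hs[p[1],p[0]])
for n,p in dict(mat=(437,266),tray=(340,235),board=(450,202),boardL=(270,150),lid=(315,206)).items(): print(n,hc[p[1],p[0]])
M=np.zeros((600,800,3),np.uint8)
M[:,:400]=cv2.resize(s["color"][90:390,230:430],(400,600),interpolation=cv2.INTER_CUBIC)
M[:270,405:795]=cv2.resize(c["color"][120:300,230:490],(390,270),interpolation=cv2.INTER_CUBIC)
M[300:550,400:]=cv2.resize(w["color"],(400,250))
cv2.imwrite("pics/m1.png",M)
print(w["xyz"],w["R"].round(2),w["f"])
for n,z in((s,"side"),(c,"scene")):
    for P in ([400,0,0],[400,0,12],[300,200,0],[300,-200,0]): print(z,P,proj(n,P))
E
```

```text
mat [ 16 133 222]
tray [ 12 162 112]
lid [ 15 131 213]
board [ 14 126 156]
toplid [ 17 124 234]
jar [ 14  17 161]
tin [ 42   5 240]
mat [ 15 105 134]
tray [ 12 126  65]
board [ 16  98 114]
boardL [ 15 100 115]
lid [ 16 102 123]
[ 274.82760045 -452.55488963  373.45705848] [[ 0.4  -0.88 -0.26]
 [-0.92 -0.38 -0.11]
 [-0.    0.29 -0.96]] 294.59389923504295
side [400, 0, 0] [412.7 241.3]
side [400, 0, 12] [413.5 237.4]
side [300, 200, 0] [478. 326.]
side [300, -200, 0] [447.1 182.5]
scene [400, 0, 0] [354.2 188.1]
scene [400, 0, 12] [354.5 184.8]
scene [300, 200, 0] [427.9 186.2]
scene [300, -200, 0] [307.  159.2]
```

View pics/m1.png

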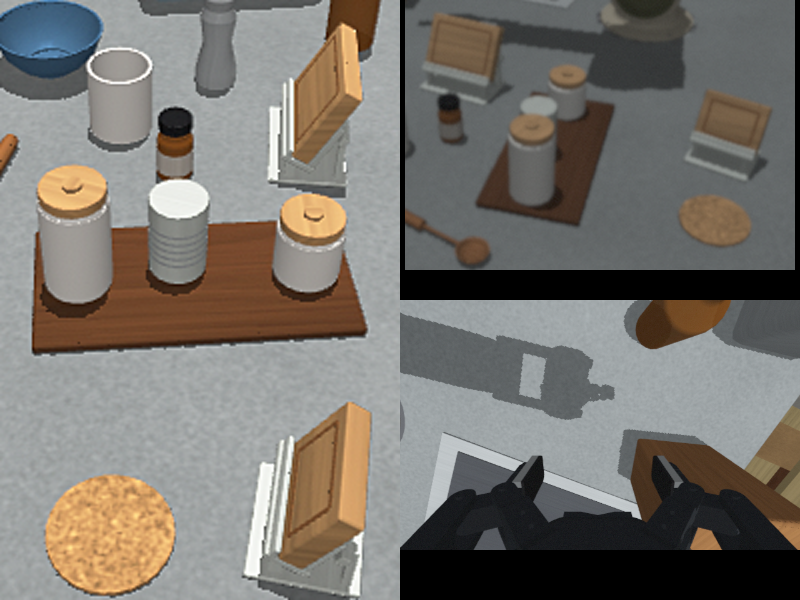

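```bash
python3 - <<'E'
from h import *
s=grab("side");c=grab("scene")
def show(n,cam,lo,hi,box,k=2):
    for q in blobs(cam,lo,hi,box)[:k]:
        e=cv2.fitEllipse(q);b=cv2.boundingRect(q);a=cv2.approxPolyDP(cv2.convexHull(q),3,True)[:,0].tolist()
        print(n,int(cv2.contourArea(q)),np.round(e[0],1),np.round(e[1],1),b,a)
    return q
show("S mat",s,(10,90,120),(25,255,255),(240,320,325,395))
show("S tray",s,(5,110,60),(15,255,150),(240,195,420,270))
show("S lidT",s,(12,80,150),(25,255,255),(240,165,295,222),1)
show("S lidS",s,(12,80,150),(25,255,255),(360,180,410,222),1)
show("S tin",s,(0,0,222),(180,60,255),(300,178,340,215))
show("S bS",s,(8,70,60),(25,255,255),(350,285,425,380))
show("S bL",s,(8,70,60),(25,255,255),(363,95,415,180))
show("C mat",c,(10,60,70),(25,255,255),(405,240,470,290))
show("C tray",c,(5,90,30),(15,255,90),(270,170,380,270))
show("C lidT",c,(10,70,80),(25,255,255),(295,190,335,222),1)
show("C lidS",c,(10,70,80),(25,255,255),(322,160,355,180),1)
show("C bS",c,(8,60,60),(25,255,255),(415,175,480,230))
show("C bL",c,(8,60,60),(25,255,255),(235,120,300,185))
for h,cam,p in((6,s,(285,357)),(6,c,(437,266))): print(plane(cam,p,h))
E
```

```text
S mat 2930 [284.6 356.8] [58.3 64.1] (253, 327, 65, 61) [[300, 330], [316, 349], [313, 370], [292, 385], [268, 383], [254, 367], [256, 344], [266, 333], [278, 328]]
S tray 5525 [323. 235.] [ 64.1 165.6] (246, 201, 167, 64) [[412, 252], [401, 256], [247, 264], [248, 206], [367, 201], [401, 217]]
S lidT 574 [265.5 183.4] [21.6 33.9] (249, 172, 34, 23) [[282, 180], [281, 188], [270, 194], [259, 194], [249, 187], [251, 178], [260, 173], [273, 173]]
S lidS 536 [386.4 197.6] [21.  32.7] (370, 187, 33, 22) [[370, 195], [379, 187], [393, 188], [402, 196], [401, 206], [380, 207]]
S tin 414 [319.  188.9] [18.4 28.8] (305, 180, 29, 19) [[333, 186], [333, 192], [324, 198], [314, 198], [305, 191], [306, 184], [314, 180], [324, 180]]
S bS 2556 [393.3 333.5] [40.1 84.8] (369, 291, 47, 83) [[406, 291], [415, 297], [411, 354], [378, 373], [369, 368], [377, 312]]
S bL 1724 [394.6 130.9] [29.4 78.9] (376, 95, 39, 77) [[414, 95], [410, 140], [383, 171], [376, 167], [377, 130], [395, 95]]
C mat 1193 [436.1 266.6] [31.7 48. ] (413, 250, 48, 34) [[413, 259], [427, 250], [446, 253], [457, 262], [459, 275], [447, 283], [428, 281], [415, 271]]
C tray 2387 [327.5 230.8] [61. 92.] (279, 188, 89, 81) [[367, 191], [344, 268], [279, 256], [297, 217], [351, 188]]
C lidT 431 [314.3 205.9] [19.  29.2] (300, 197, 30, 20) [[329, 204], [326, 212], [316, 216], [304, 213], [300, 207], [306, 197], [324, 198]]
C lidS 250 [338.1 170.7] [14.1 22.8] (327, 164, 23, 15) [[349, 169], [348, 175], [341, 178], [327, 172], [333, 164]]
C bS 1225 [448.5 199.1] [32.6 52.4] (424, 180, 50, 40) [[432, 180], [473, 192], [464, 219], [424, 206]]
C bL 1503 [269.9 149.5] [38.3 55.5] (244, 129, 52, 45) [[250, 129], [295, 139], [288, 173], [244, 159]]
[639.7 287.    6. ]
[640.3 287.2   6. ]
```

```bash
python3 - <<'E'
from h import *
s=grab("side");c=grab("scene")
q=blobs(s,(8,70,60),(25,255,255),(360,90,425,180))[0];print("bL side",cv2.approxPolyDP(cv2.convexHull(q),2,True)[:,0].tolist())
Q=cv2.approxPolyDP(cv2.convexHull(q),2,True)[:,0]
print("small far",tri(s,(415.5,297),c,(432,180)),"near",tri(s,(411.5,354.5),c,(473.5,192)))
print("plane 104.4",plane(s,(415.5,297),104.4),plane(s,(411.5,354.5),104.4),plane(c,(432,180),104.4),plane(c,(473.5,192),104.4))
print("large near",tri(s,(410.5,140.5),c,(295.5,139)), "plane",[plane(s,p,126.5).tolist() for p in Q],plane(c,(250,129),126.5),plane(c,(295.5,139),126.5))
print("large frontbottom near z~?",[plane(s,p,z).tolist() for p,z in(((376,167.5),29.4),((383,171.5),29.4))])
print("tin",plane(s,(319,188.9),107))
print("tray side z0",[plane(s,p,0).tolist() for p in((246.5,264.5),(412.5,256))],"z12",[plane(s,p,12).tolist() for p in((247.5,205.5),(401.5,217),(246.5,262))])
print("tray scene z12",[plane(c,p,12).tolist() for p in((367.5,190.5),(344,266),(279,255))], "z0",[plane(c,p,0).tolist() for p in((344.5,268.5),(279,256.5))])
# jar lids: leftmost/rightmost points -> mid-axis
print("lidT",[plane(s,(266,183),z).tolist() for z in(140,147)],plane(c,(314.5,205),144),"lidS",[plane(s,(386.5,197),z).tolist() for z in(90,97)],plane(c,(338,170.5),94))
E
```

```text
bL side [[419, 90], [410, 140], [382, 171], [376, 167], [377, 130], [395, 90]]
small far (array([429.6, 220. , 102.9]), 1.1) near (array([445.6, 326.3, 104.8]), 0.2)
plane 104.4 [430.2 221.7 104.4] [445.5 325.9 104.4] [431.3 219.8 104.4] [445.1 326.4 104.4]
large near (array([ 407.3, -187.7,  126.7]), 1.1) plane [[367.0, -412.3, 126.5], [408.4, -188.8, 126.5], [475.2, -74.0, 126.5], [487.1, -86.2, 126.5], [480.6, -222.0, 126.5], [428.6, -406.9, 126.5]] [ 403.1 -344.6  126.5] [ 406.  -188.5  126.5]
large frontbottom near z~? [[473.9, -207.4, 29.4], [457.7, -193.4, 29.4]]
tin [602.  -30.6 107. ]
tray side z0 [[738.7, 87.5, -0.0], [404.0, 41.1, 0.0]] z12 [[762.0, -70.9, 12.0], [421.0, -59.7, 12.0], [737.2, 91.0, 12.0]]
tray scene z12 [[413.4, 44.8, 12.0], [733.7, 90.0, 12.0], [761.2, -64.4, 12.0]] z0 [[729.2, 90.2, 0.0], [754.5, -68.4, 0.0]]
lidT [[704.0, -2.4, 140.0], [702.5, 5.7, 147.0]] [708.3   4.  144. ] lidS [[463.7, -35.5, 90.0], [464.8, -27.6, 97.0]] [471.  -28.5  94. ]
```

{"name": "move_arm", "arguments": {
  "rows": [
    [[-258,-541,0,0,1],[-258,-541,0,0,1],[-258,-541,0,0,1],[-258,-541,0,0,1],[-258,-541,0,0,1],[-258,-541,0,0,1],[-258,-541,0,0,1],[-258,-541,0,0,1],[-258,-541,0,0,1],[-258,-541,0,0,1],[-258,-541,0,0,1],[-258,-541,0,0,1]]
  ]
}}

```text
time_s: 1.95
eef_pos: [602.1, -31.6, 239.1]
ee_rot: [0.0, 0.835, -0.55, -0.0]
force: [0.9, 0.9, 0.2]
grip_width: 0.999
```

```bash
python3 - <<'E'
from h import *
w=grab("wrist","w1");s=sense();print(s["eef_pos"],s["ee_rot"].round(4),s["joints"].round(2),w["xyz"].round(1))
for n,P in dict(tin=(602,-30.6,107),tall=(706,4,147),short=(468,-29,97)).items(): print(n,proj(w,P))
t=grab("side");print("spice base",plane(t,(317,181),0))
E
```

```text
[602.04791201 -31.91715471 239.35279589] [ 1.000e-04  8.351e-01 -5.501e-01 -1.000e-04] [-0.25  0.49  1.24 -0.    1.41  0.92] [669.3  -2.  373.6]
tin [315.8 191.2]
tall [328.9  56.1]
short [265.9 297.1]
spice base [ 613.3 -181.3    0. ]
```

View pics/w1.png

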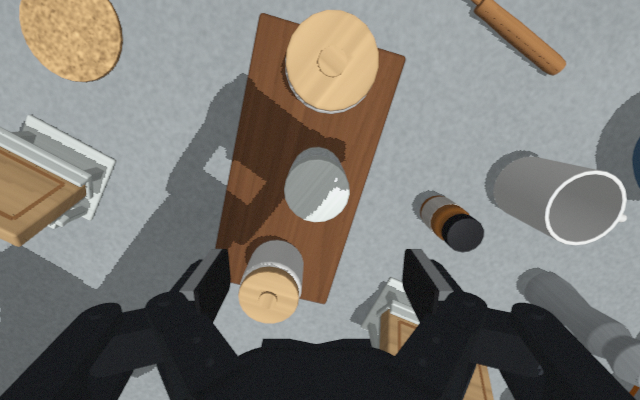

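```bash
python3 - <<'E'
from h import *
w=grab("wrist")
for n,lo,hi,box,z in(("tall",(10,60,150),(28,255,255),(275,0,390,120),145),("short",(10,60,120),(28,255,255),(230,262,305,330),95),("mat",(10,80,120),(28,255,255),(0,0,130,90),6)):
    q=blobs(w,lo,hi,box)[0];e=cv2.fitEllipse(q);print(n,np.round(e[0],1),np.round(e[1],1),cv2.boundingRect(q),plane(w,e[0],z),plane(w,e[0],z+2))
hsv=cv2.cvtColor(w["color"],cv2.COLOR_BGR2HSV)
m=cv2.inRange(hsv,np.array((3,100,25)),np.array((14,255,140)));k=np.zeros_like(m);k[5:310,205:412]=m[5:310,205:412]
ys=lambda x0,x1:[(x,int(np.flatnonzero(k[:,x])[0])) for x in range(x0,x1,6)]
def line(pts): 
    P=np.array([plane(w,p,12)[:2] for p in pts]);v=cv2.fitLine(P.astype(np.float32),cv2.DIST_HUBER,0,.01,.01).ravel();return v.round(3),np.degrees(np.arctan2(v[1],v[0])).round(2)
right=[(int(np.flatnonzero(k[y])[-1])+1,y) for y in range(75,290,6)]
left=[(int(np.flatnonzero(k[y])[0]),y) for y in list(range(25,70,5))+list(range(195,245,5))]
top=[p for p in ys(265,288)+ys(380,402)]
for n,p in(("right",right),("left",left),("top",top)): print(n,line(p),p[::8])
# tin: vertical extents of non-brown between jars
g=w["color"][140:225,270:365]; 
d=cv2.inRange(hsv,np.array((0,0,90)),np.array((180,45,255)));d2=np.zeros_like(d);d2[140:230,275:362]=d[140:230,275:362]
q=max(cv2.findContours(d2,0,1)[0],key=cv2.contourArea);print("tin",cv2.boundingRect(q),cv2.minEnclosingCircle(q))
for z in(12,107): 
    t=np.linspace(0,2*np.pi,60);P=np.array([proj(w,(602+31*np.cos(a),-30.6+31*np.sin(a),z)) for a in t]);print(z,P.min(0),P.max(0))
E
```

```text
tall [331.   59.4] [91.8 99.5] (285, 10, 93, 100) [705.    1.3 145. ] [704.7   1.2 147. ]
short [271.4 293.3] [52.6 71.9] (238, 262, 67, 61) [473.3 -33.4  95. ] [474.7 -33.2  97. ]
mat [71.7 35.6] [ 82.7 107.1] (19, 0, 102, 82) [634.6 280.2   6. ] [634.8 278.7   8. ]
right (array([ 9.9000e-01,  1.4200e-01,  5.8156e+02, -9.7530e+01], dtype=float32), np.float32(8.17)) [(399, 75), (384, 123), (368, 171), (352, 219), (337, 267)]
left (array([9.9000e-01, 1.4200e-01, 5.9502e+02, 7.2320e+01], dtype=float32), np.float32(8.17)) [(257, 25), (250, 65), (219, 230)]
top (array([ 1.4100e-01, -9.9000e-01,  7.4915e+02,  1.2250e+01], dtype=float32), np.float32(-81.87)) [(265, 14)]
tin (283, 147, 66, 75) ((315.1947326660156, 183.9736785888672), 37.33693313598633)
12 [290.7 145.8] [340.3 194.7]
107 [282.3 158. ] [348.3 221.8]
```

{"name": "move_arm", "arguments": {
  "rows": [
    [[0,0,60,0,1],[0,0,120,0,1],[0,0,180,0,1],[0,0,180,0,1],[0,0,180,0,-1],[0,0,180,0,-1],[0,0,180,0,-1],[0,0,180,0,-1],[0,0,180,0,-1]]
  ],
  "squeeze": 40
}}

```text
time_s: 3.22
eef_pos: [603.7, -32.7, 63.0]
ee_rot: [-0.001, 0.835, -0.55, 0.003]
force: [0.3, -0.8, 7.7]
grip_width: 0.718
```

{"name": "move_arm", "arguments": {
  "rows": [
    [[0,0,-50,0,-1],[0,0,-70,0,-1],[-55,-32,-70,0,-1],[-110,-63,-70,0,-1],[-165,-95,-70,0,-1],[-220,-127,-70,0,-1],[-279,-160,-70,0,-1],[-279,-160,-70,0,-1],[-279,-160,-30,0,-1],[-279,-160,-6,0,-1],[-279,-160,-2,0,-1],[-279,-160,-2,0,-1]]
  ]
}}

```text
time_s: 4.72
eef_pos: [641.5, 286.6, 66.5]
ee_rot: [-0.002, 0.835, -0.55, 0.004]
force: [-1.2, 0.6, -2.4]
grip_width: 0.717
```

```bash
python3 - <<'E'
from h import *
w=grab("side","s2");s=sense();print(s["eef_pos"],s["ee_rot"].round(4),s["force"],s["grip_width"])
cv2.imwrite("pics/s2c.png",cv2.resize(w["color"][200:400,200:440],(720,600)))
E
```

```text
[641.58745045 286.71387305  66.77400107] [-0.0019  0.8349 -0.5505  0.0038] [ 0.84606142  0.0242268  -1.31357935] 0.7211458502584013
```

View pics/s2c.png

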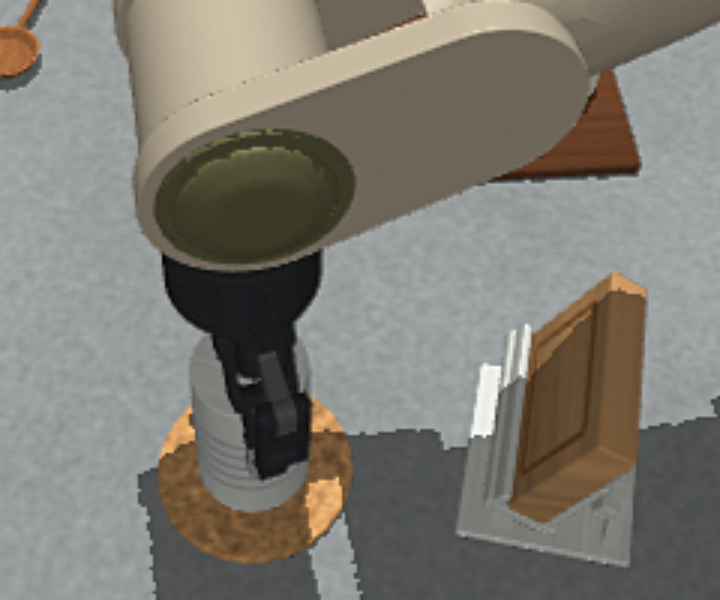

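{"name": "move_arm", "arguments": {
  "rows": [
    [[0,0,5,0,-1],[0,0,9,0,-1],[0,0,10.5,0,-1],[0,0,10.5,0,-1]]
  ]
}}

```text
time_s: 5.28
eef_pos: [641.9, 286.7, 57.1]
ee_rot: [-0.002, 0.835, -0.55, 0.004]
force: [-1.5, -1.6, 4.0]
grip_width: 0.714
```

{"name": "move_arm", "arguments": {
  "rows": [
    [[0,0,10.5,0,0.75],[0,0,10.5,0,1],[0,0,10.5,0,1],[0,0,-40,0,1],[0,0,-100,0,1],[0,0,-160,0,1],[0,0,-190,0,1],[0,0,-190,0,1]]
  ]
}}

```text
time_s: 6.28
eef_pos: [640.8, 287.1, 249.9]
ee_rot: [-0.004, 0.835, -0.55, 0.006]
force: [-0.4, 0.1, -0.8]
grip_width: 1.001
```

```bash
python3 - <<'E'
from h import *
w=grab("wrist","w3");s=sense();print(s["eef_pos"],s["ee_rot"].round(4),s["joints"].round(2))
print("mat c",proj(w,(640,287,6)),"tin top pred",proj(w,(641.5,287,101)))
c=grab("scene");d=grab("side")
q=blobs(c,(10,60,60),(25,255,255),(405,240,470,300));print([ (cv2.boundingRect(x),np.round(cv2.fitEllipse(x)[0],1)) for x in q])
q=blobs(d,(0,0,222),(180,60,255),(240,270,330,350));print([ (cv2.boundingRect(x),plane(d,cv2.fitEllipse(x)[0],101)) for x in q])
E
```

```text
[640.24704946 286.92823012 247.277033  ] [-0.0026  0.8349 -0.5504  0.0044] [ 0.26  0.73  0.83 -0.    1.57  1.42]
mat c [315.5 171.9] tin top pred [316.3 188.4]
[((413, 251, 47, 33), array([436., 267.]))]
[((274, 309, 26, 12), array([637.1, 267.2, 101. ]))]
```

View pics/w3.png

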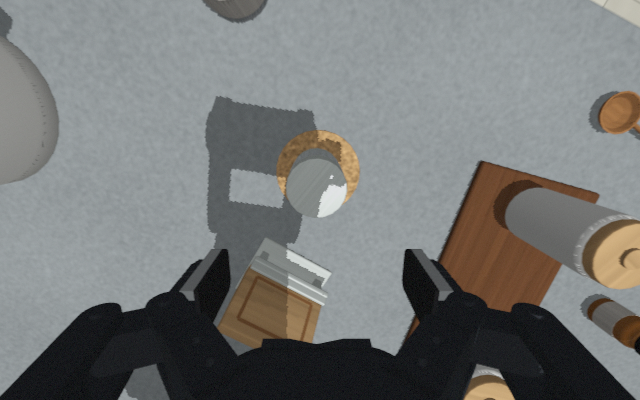

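```bash
python3 - <<'E'
from h import *
w=grab("wrist")
hsv=cv2.cvtColor(w["color"],cv2.COLOR_BGR2HSV);m=cv2.inRange(hsv,np.array((8,70,50)),np.array((28,255,255)))
b=np.zeros_like(m);b[120:225,265:375]=m[120:225,265:375]
q=np.vstack(cv2.findContours(b,0,1)[0]);h=cv2.convexHull(q);print(cv2.boundingRect(h))
# left,right,top extents of mat -> ellipse vs predicted extents
t=np.linspace(0,2*np.pi,90)
def ext(x,y,r,z): P=np.array([proj(w,(x+r*np.cos(a),y+r*np.sin(a),z)) for a in t]);return P.min(0),P.max(0)
print("mat pred",ext(640,287,55,6)); print("tin pred",ext(641,287,31,101),ext(641,287,31,6))
d=cv2.inRange(hsv,np.array((0,0,100)),np.array((180,45,255)));e=np.zeros_like(d);e[140:222,282:352]=d[140:222,282:352]
e=cv2.morphologyEx(e,cv2.MORPH_OPEN,np.ones((5,5)));k=max(cv2.findContours(e,0,1)[0],key=cv2.contourArea);print("tin",cv2.boundingRect(k))
P=np.array([plane(w,p[0],6)[:2] for p in h if p[0][1]<185],np.float32);print("mat circ",cv2.minEnclosingCircle(P))
# large board from wrist? and side now
E
```

```text
(276, 127, 85, 75)
mat pred (array([273. , 126.3]), array([358.5, 210.7]))
tin pred (array([284.7, 156.1]), array([348.2, 217.7])) (array([292. , 145.2]), array([340.2, 192.8]))
tin (286, 146, 66, 76)
mat circ ((641.1300048828125, 284.4973449707031), 54.34340286254883)
```

{"name": "move_arm", "arguments": {
  "rows": [
    [[417,429,0,-10.8,1],[417,429,0,-10.8,1],[417,429,0,-10.8,1],[417,429,0,-10.8,1],[417,429,0,-10.8,1],[417,429,0,-10.8,1],[417,429,0,-10.8,1],[417,429,0,-10.8,1],[417,429,0,-10.8,1],[417,429,0,-10.8,1],[417,429,0,-10.8,1],[417,429,0,-10.8,1]]
  ]
}}

```text
time_s: 7.98
eef_pos: [409.7, -265.0, 243.8]
ee_rot: [0.0, 1.0, -0.018, 0.003]
force: [0.9, 0.7, -0.6]
grip_width: 1.003
```

```bash
python3 - <<'E'
from h import *
w=grab("wrist","w4");s=sense();print(s["eef_pos"],s["ee_rot"].round(4),s["joints"].round(2),w["xyz"])
for P in((407,-188,126.5),(403,-344,126.5)): print(proj(w,P))
E
```

```text
[ 409.96434681 -264.63189019  243.9940997 ] [ 2.000e-04  9.999e-01 -1.700e-02  2.800e-03] [-0.82  0.22  1.6   0.    1.31 -0.78] [ 411.43974786 -191.24054877  378.24528164]
[308.8 106.2]
[311.5 275.1]
```

View pics/w4.png

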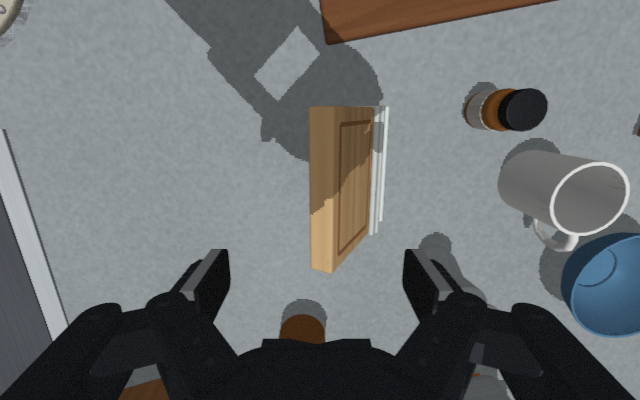

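```bash
python3 - <<'E'
from h import *
w=grab("wrist")
q=blobs(w,(8,60,50),(28,255,255),(290,90,400,280))[0];a=cv2.approxPolyDP(cv2.convexHull(q),2,True)[:,0];print(a.tolist())
for p in a: print(p,plane(w,p,126.5)[:2],plane(w,p,137.8)[:2])
b=[(int(q[q[:,0,1]==y][:,0,0].min()),y) for y in range(112,262,10)]
P=np.array([plane(w,p,126.5)[:2] for p in b],np.float32);v=cv2.fitLine(P,cv2.DIST_HUBER,0,.01,.01).ravel();print("back line",v,np.degrees(np.arctan2(v[1],v[0])))
E
```

```text
[[370, 107], [373, 114], [367, 232], [330, 273], [310, 267], [308, 109], [325, 106]]
[370 107] [ 457.2 -190. ] [ 455.2 -190.1]
[373 114] [ 459.8 -195.6] [ 457.6 -195.4]
[367 232] [ 456.5 -300.5] [ 454.5 -295.6]
[330 273] [ 421.4 -342.1] [ 420.9 -335.3]
[310 267] [ 402.3 -334.9] [ 402.7 -328.4]
[308 109] [ 406.5 -189.8] [ 406.7 -189.9]
[325 106] [ 420.5 -188. ] [ 420.1 -188.1]
back line [ 2.4380608e-02  9.9970275e-01  4.0478000e+02 -2.5870001e+02] 88.60295
```

{"name": "move_arm", "arguments": {
  "rows": [
    [[17,-2,50,-0.1,1],[17,-2,100,-0.1,1],[17,-2,145,-0.1,1],[17,-2,145,-0.1,1],[17,-2,145,-0.1,0.3],[17,-2,145,-0.1,-0.2],[17,-2,145,-0.1,-1],[17,-2,145,-0.1,-1]]
  ],
  "squeeze": 35
}}

```text
time_s: 9.07
eef_pos: [429.4, -263.8, 102.0]
ee_rot: [0.002, 1.0, -0.012, 0.005]
force: [-0.9, 3.0, 15.5]
grip_width: 0.462
```

```bash
python3 - <<'E'
from h import *
s=sense();print(s["eef_pos"],s["ee_rot"].round(4),s["joints"].round(2),s["grip_width"]*85,s["force"],s["wrist_torque"])
d=grab("side");c=grab("scene")
M=np.zeros((600,800,3),np.uint8);M[:,:400]=cv2.resize(d["color"][30:210,330:450],(400,600));M[:400,400:]=cv2.resize(c["color"][100:220,210:330],(400,400));cv2.imwrite("pics/m5.png",M)
E
```

```text
[ 429.44986231 -263.8158347   101.99796407] [ 0.0018  0.9999 -0.0117  0.0052] [-0.79  0.42  1.74  0.01  0.97 -0.77] 39.23939634630707 [-0.86391015  3.0145959  15.48859907] [ 0.66487821 -0.46502217 -0.07847551]
```

View pics/m5.png

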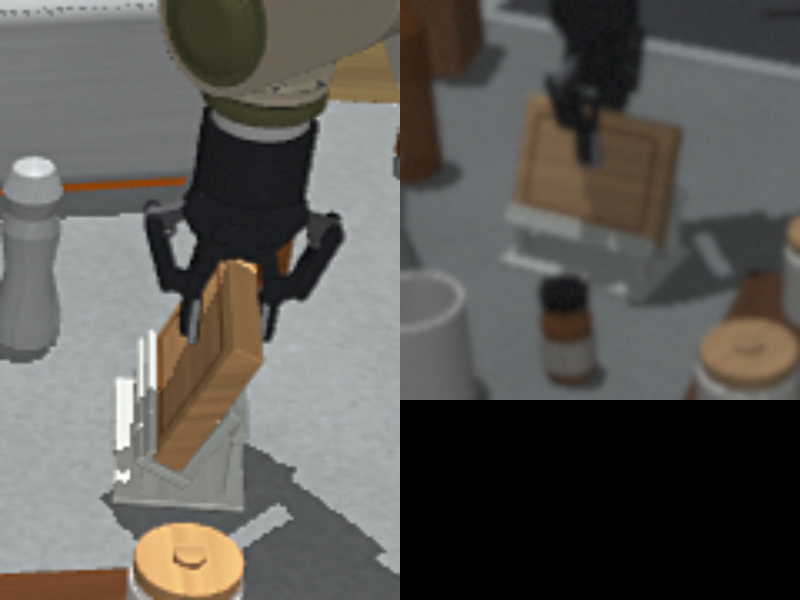

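{"name": "move_arm", "arguments": {
  "rows": [
    [[-4,0,-8,0,-1],[-8,0,-16,0,-1],[-10,0,-26,0,-1],[-10,0,-40,0,-1],[-10,0,-60,0,-1],[-10,0,-85,0,-1],[-10,0,-110,0,-1],[-10,0,-110,0,-1]]
  ]
}}

```text
time_s: 10.18
eef_pos: [418.8, -263.6, 213.6]
ee_rot: [0.003, 1.0, -0.012, 0.007]
force: [-0.2, 0.5, -3.5]
grip_width: 0.276
```

```bash
python3 - <<'E'
from h import *
s=sense();print(s["eef_pos"],s["ee_rot"].round(4),s["joints"].round(2),s["grip_width"]*85,s["force"],s["wrist_torque"])
d=grab("side");c=grab("scene")
M=np.zeros((600,800,3),np.uint8);M[:,:400]=cv2.resize(d["color"][0:180,330:450],(400,600));M[:400,400:]=cv2.resize(c["color"][60:180,210:330],(400,400));cv2.imwrite("pics/m6.png",M)
E
```

```text
[ 418.7800447  -263.59779449  213.61060455] [ 0.0033  0.9999 -0.0116  0.0067] [-0.8   0.26  1.64  0.01  1.23 -0.78] 23.42945403790871 [-0.20448833  0.45660399 -3.49778791] [ 0.00153988 -0.04031406 -0.00279942]
```

View pics/m6.png

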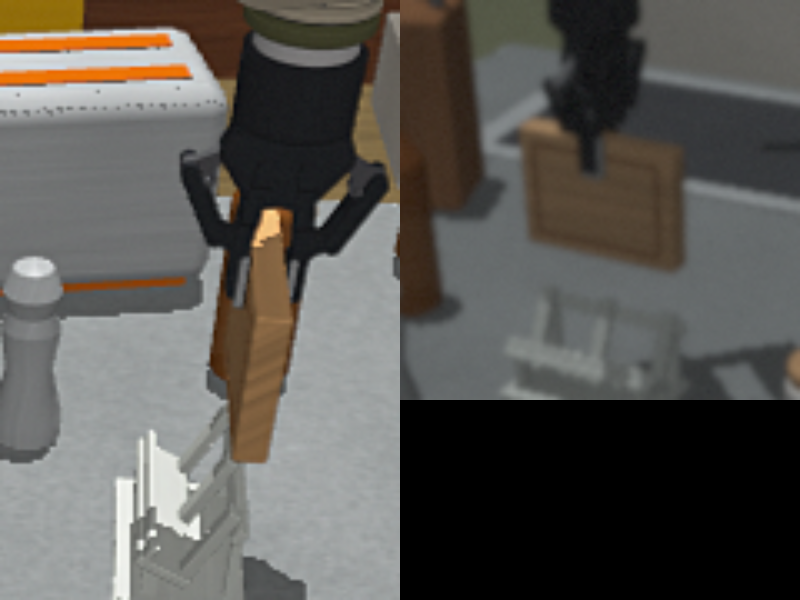

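```bash
python3 - <<'E'
from h import *
c=grab("scene");w=grab("wrist");d=grab("side")
def px(cam,p,x): o,v=ray(cam,p);return (o+v*(x-o[0])/v[0]).round(1)
q=blobs(c,(8,60,50),(28,255,255),(242,90,304,145))[0];a=cv2.approxPolyDP(cv2.convexHull(q),2,True)[:,0]
for p in a: print(p,px(c,p,430.8),px(c,p,406.8))
# bottom edge fit
b=[(x,int(q[q[:,0,0]==x][:,0,1].max())+1) for x in range(252,292,4)];P=np.array([px(c,p,430.8)[1:] for p in b],np.float32);v=cv2.fitLine(P,cv2.DIST_HUBER,0,.01,.01).ravel();print("bottom line y,z",v,np.degrees(v[1]/v[0]))
q=blobs(w,(8,60,50),(28,255,255),(270,0,400,300));
for k in q[:2]: print("wrist",cv2.boundingRect(k),cv2.approxPolyDP(cv2.convexHull(k),2,True)[:,0].tolist())
E
```

```text
[246  98] [ 430.8 -330.6  238.5] [ 406.8 -346.2  227.2]
[252  95] [ 430.8 -309.8  250.8] [ 406.8 -324.9  239.8]
[294 104] [ 430.8 -178.4  246.5] [ 406.8 -190.3  235.4]
[294 138] [ 430.8 -181.   142.9] [ 406.8 -193.   129.2]
[287 140] [ 430.8 -203.9  131.6] [ 406.8 -216.4  117.7]
[250 131] [ 430.8 -327.4  135.6] [ 406.8 -342.9  121.7]
bottom line y,z [ 9.9990726e-01 -1.3619296e-02 -2.5940662e+02  1.3068617e+02] -0.7804005
wrist (284, 106, 65, 194) [[340, 106], [345, 108], [348, 114], [342, 299], [290, 299], [284, 114], [291, 106]]
wrist (314, 0, 86, 40) [[399, 0], [399, 26], [326, 39], [319, 35], [314, 0]]
```

```bash
python3 - <<'E'
from h import *
w=grab("wrist");d=grab("side");s=sense();print(s["eef_pos"])
for p in((340,106),(291,106),(348,114),(284,114)): print(p,plane(w,p,240.5))
for P in((430.8,-188.6,240.5),(430.8,-180,240.5),(430.8,-180,131),(430.8,-188.6,131),(430.8,-188.6,130),(406.8,-188.6,131),(406.8,-180,131)): print(P,proj(d,P),proj(w,P))
for lo in((8,60,50),): 
    q=blobs(d,lo,(28,255,255),(395,60,425,145))[0];print(cv2.approxPolyDP(cv2.convexHull(q),1.5,True)[:,0].tolist())
E
```

```text
[ 418.11613695 -263.01574078  211.18579327]
(340, 106) [ 427.5 -187.9  240.5]
(291, 106) [ 410.9 -187.5  240.5]
(348, 114) [ 430.2 -190.6  240.5]
(284, 114) [ 408.4 -190.   240.5]
(430.8, -188.6, 240.5) [407.2  94.2] [349.7 108. ]
(430.8, -180, 240.5) [407.5  96.4] [350.   80.8]
(430.8, -180, 131) [400.4 140.2] [330.9  95.6]
(430.8, -188.6, 131) [400.2 137.9] [331.  108.7]
(430.8, -188.6, 130) [400.1 138.3] [330.9 108.7]
(406.8, -188.6, 131) [411.  138.4] [296.6 109.5]
(406.8, -180, 131) [411.4 140.7] [296.   96.5]
[[412, 63], [417, 64], [418, 98], [410, 138], [400, 139], [395, 112], [397, 76]]
```

{"name": "move_arm", "arguments": {
  "rows": [
    [[0,0,-50,0,-1],[40,-50,-50,-0.4,-1],[80,-100,-50,-0.8,-1],[120,-155,-50,-1.2,-1],[160,-210,-50,-1.6,-1],[194,-258,-50,-1.6,-1],[194,-258,-50,-1.6,-1],[194,-258,-50,-1.6,-1]]
  ],
  "squeeze": 45
}}

```text
time_s: 11.52
eef_pos: [617.5, -9.4, 261.6]
ee_rot: [0.002, 0.997, 0.072, 0.004]
force: [0.4, -0.4, -2.6]
grip_width: 0.274
```

```bash
python3 - <<'E'
from h import *
w=grab("wrist","w7");s=sense();print(s["eef_pos"],s["ee_rot"].round(4),s["grip_width"]*85,s["force"])
d=grab("side");c=grab("scene","c7")
print("lids tri",tri(d,(265.5,183.4),c,(314.3,205.9)),tri(d,(386.4,197.6),c,(338.1,170.7)))
E
```

```text
[617.19786811 -10.22654843 261.93421593] [0.0019 0.9974 0.0718 0.0041] 23.6085504432659 [-0.26933319 -0.6806167  -1.8515176 ]
lids tri (array([705. ,   1.2, 140.1]), 3.0) (array([464.6, -31.1,  90.5]), 2.7)
```

View pics/w7.png

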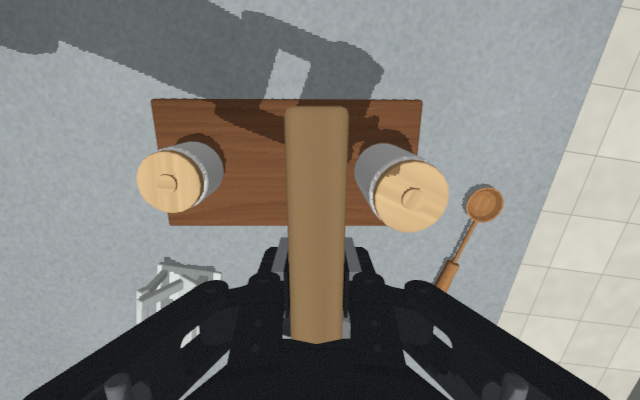

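```bash
python3 - <<'E'
from h import *
w=grab("wrist");s=sense();print(s["eef_pos"],s["time_s"])
cs,sn=np.cos(np.radians(8.15)),np.sin(np.radians(8.15))
uv=lambda P:(round(P[0]*cs+P[1]*sn,1),round(-P[0]*sn+P[1]*cs,1))
print("TCP uv",uv(s["eef_pos"]))
for n,box,z in(("tall",(365,150,455,238),145),("short",(130,145,210,218),95)):
    q=blobs(w,(10,60,150),(28,255,255),box)[0];e=cv2.fitEllipse(q);print(n,np.round(e[0],1),np.round(e[1],1),cv2.boundingRect(q),uv(plane(w,e[0],z)),uv(plane(w,e[0],z-4)))
hsv=cv2.cvtColor(w["color"],cv2.COLOR_BGR2HSV);m=cv2.inRange(hsv,np.array((3,90,15)),np.array((14,255,140)))
f=lambda y,x0,x1,k:(x0+int(np.flatnonzero(m[y,x0:x1])[k])+(k<0),y)
L=[uv(plane(w,f(y,140,230,0),12)) for y in(108,118,130,140)];Rr=[uv(plane(w,f(y,350,440,-1),12)) for y in(108,118,130,140)]
g=lambda x,y0,y1,k:(x,y0+int(np.flatnonzero(m[y0:y1,x])[k])+(k<0))
T=[uv(plane(w,g(x,90,150,0),12)) for x in(165,180,195,395,410)];B=[uv(plane(w,g(x,190,235,-1),12)) for x in(215,230,260,280,350,365)]
print("L",L,"\nR",Rr,"\nT",T,"\nB",B)
q=cv2.inRange(hsv,np.array((8,40,60)),np.array((28,200,255)))
for y in(115,150,200): 
    r=np.flatnonzero(q[y,270:365])+270;print(y,r[0],r[-1])
E
```

```text
[617.145908   -10.77596532 262.59380142] 11.725
TCP uv (np.float64(609.4), np.float64(-98.2))
tall [412.4 194.9] [65.1 76. ] (375, 159, 74, 71) (np.float64(696.3), np.float64(-97.4)) (np.float64(697.8), np.float64(-98.5))
short [168.8 180.5] [56.9 66.2] (137, 150, 64, 62) (np.float64(456.8), np.float64(-95.6)) (np.float64(454.8), np.float64(-96.6))
L [(np.float64(409.0), np.float64(-22.9)), (np.float64(408.4), np.float64(-34.9)), (np.float64(408.5), np.float64(-49.6)), (np.float64(409.1), np.float64(-62.1))] 
R [(np.float64(744.3), np.float64(-22.9)), (np.float64(744.2), np.float64(-35.1)), (np.float64(743.2), np.float64(-49.9)), (np.float64(743.1), np.float64(-62.5))] 
T [(np.float64(425.6), np.float64(-11.2)), (np.float64(444.0), np.float64(-11.2)), (np.float64(462.4), np.float64(-11.2)), (np.float64(709.4), np.float64(-11.1)), (np.float64(728.1), np.float64(-11.1))] 
B [(np.float64(470.3), np.float64(-177.9)), (np.float64(491.2), np.float64(-177.9)), (np.float64(533.1), np.float64(-178.1)), (np.float64(561.1), np.float64(-178.2)), (np.float64(659.2), np.float64(-178.6)), (np.float64(680.3), np.float64(-178.7))]
115 270 364
150 270 362
200 270 364
```

{"name": "move_arm", "arguments": {
  "rows": [
    [[-1.5,-3.5,50,0,-1],[-1.5,-3.5,100,0,-1],[-1.5,-3.5,140,0,-1],[-1.5,-3.5,158,0,-1],[-1.5,-3.5,160,0,-1],[-1.5,-3.5,160,0,-1]]
  ]
}}

```text
time_s: 12.48
eef_pos: [617.5, -8.4, 104.3]
ee_rot: [0.002, 0.997, 0.071, 0.006]
force: [0.2, -0.1, -1.3]
grip_width: 0.274
```

```bash
cat >> h.py <<'E'
cs,sn=np.cos(np.radians(8.15)),np.sin(np.radians(8.15))
def uv(P): return (round(float(P[0]*cs+P[1]*sn),1),round(float(-P[0]*sn+P[1]*cs),1))
def st():
    s=sense();print(round(s["time_s"],2),s["eef_pos"].round(1),"uv",uv(s["eef_pos"]),s["ee_rot"].round(4),"w",round(s["grip_width"]*85,1),s["force"].round(1))
E
python3 - <<'E'
from h import *
st();d=grab("side","s8")
# predicted near-end bottom corners if bottom at z=22
for z in(12,20,24): print(z,[proj(d,(x,y,z)) for x,y in[(u*cs-v*sn,u*sn+v*cs) for u,v in((596.7,-19.7),(620.7,-19.7))]])
q=blobs(d,(8,60,120),(28,255,255),(270,150,345,260));print([cv2.approxPolyDP(cv2.convexHull(x),1.5,True)[:,0].tolist() for x in q[:2]])
E
```

```text
12.47 [617.5  -8.4 104.3] uv (610.1, -95.9) [0.0023 0.9975 0.071  0.006 ] w 23.3 [ 0.2 -0.1 -1.3]
12 [array([319.7, 256. ]), array([307.8, 256.6])]
20 [array([319.8, 253.4]), array([307.8, 254. ])]
24 [array([319.9, 252. ]), array([307.8, 252.7])]
[[[315, 175], [344, 202], [344, 226], [318, 252], [308, 252], [306, 181], [308, 175]], [[273, 173], [282, 179], [282, 184], [278, 195], [270, 198], [270, 173]]]
```

{"name": "move_arm", "arguments": {
  "rows": [
    [[-2.3,-1.5,6,0,-1],[-2.3,-1.5,9,0,-1],[-2.3,-1.5,11,0,-1],[-2.3,-1.5,12,0,-1],[-2.3,-1.5,12,0,-1]]
  ]
}}

```text
time_s: 13.15
eef_pos: [616.0, -7.1, 97.6]
ee_rot: [0.003, 0.997, 0.071, 0.008]
force: [-11.8, 1.1, 34.4]
grip_width: 0.276
```

```bash
python3 - <<'E'
from h import *
st();w=grab("wrist","w9");st()
E
```

```text
13.15 [616.   -7.1  97.6] uv (608.7, -94.4) [0.003  0.9974 0.0714 0.008 ] w 23.5 [-11.8   1.1  34.4]
13.2 [616.   -7.1  97.6] uv (608.7, -94.4) [0.003  0.9974 0.0714 0.008 ] w 23.4 [-11.6   2.8  34.4]
```

{"name": "move_arm", "arguments": {
  "rows": [
    [[-1.2,0,-3,0,-1],[-1.2,0,-3,0,-1],[-1.2,0,-1,0,-1],[-1.2,0,0,0,-1],[-1.2,0,0,0,-0.38],[-1.2,0,0,0,-0.3],[-1.2,0,0,0,-0.2],[-1.2,0,0,0,-0.2]]
  ],
  "squeeze": 20
}}

```text
time_s: 14.2
eef_pos: [614.8, -7.3, 97.5]
ee_rot: [0.003, 0.997, 0.071, 0.008]
force: [0.5, -0.1, -0.2]
grip_width: 0.403
```

```bash
python3 - <<'E'
from h import *
st();d=grab("side");c=grab("scene");w=grab("wrist","w10")
q=blobs(w,(8,50,80),(28,200,255),(270,80,370,300));print([(cv2.boundingRect(x),cv2.approxPolyDP(cv2.convexHull(x),2,True)[:,0].tolist()) for x in q[:2]])
for u,v in((596.7,-19.7),(620.7,-19.7)): P=(u*cs-v*sn,u*sn+v*cs);print("pred wrist top",proj(w,(*P,122)))
E
```

```text
14.2 [614.8  -7.3  97.5] uv (607.5, -94.4) [0.003  0.9974 0.0714 0.008 ] w 34.2 [ 0.5 -0.1 -0.2]
[((270, 95, 100, 205), [[368, 95], [369, 247], [352, 297], [280, 298], [270, 237], [270, 95]])]
pred wrist top [286.7 108.1]
pred wrist top [354.1 108.1]
```

{"name": "move_arm", "arguments": {
  "rows": [
    [[0.3,0,-20,0,-0.2],[1,0,-60,0,-0.2],[2,0,-120,0,0],[2.5,0,-165,0,1],[2.5,0,-165,0,1],[2.5,0,-165,0,1]]
  ]
}}

```text
time_s: 15.1
eef_pos: [614.2, -6.1, 261.5]
ee_rot: [0.003, 0.997, 0.071, 0.007]
force: [-0.5, 0.4, -0.6]
grip_width: 0.998
```

```bash
cat > tr.py <<'E'
from h import *
# tops of boards seen from the wrist: pale wood, per row extents at plane z
def rows(w,box,z,ys):
    hsv=cv2.cvtColor(w["color"],cv2.COLOR_BGR2HSV);q=cv2.inRange(hsv,np.array((10,50,115)),np.array((28,200,255)));k=np.zeros_like(q);x0,y0,x1,y1=box;k[y0:y1,x0:x1]=q[y0:y1,x0:x1]
    out=[]
    for y in ys:
        r=np.flatnonzero(k[y])
        if len(r): out.append((y,int(r[0]),int(r[-1])+1,uv(plane(w,(r[0],y),z)),uv(plane(w,(r[-1]+1,y),z))))
    return out
E
python3 - <<'E'
from tr import *
st();w=grab("wrist","w11")
print("pred top corners",[proj(w,(u*cs-v*sn,u*sn+v*cs,122)) for u,v in((596.7,-19.7),(620.7,-19.7),(596.7,-169.7),(620.7,-169.7))])
for r in rows(w,(270,90,370,300),122,range(110,280,20)): print(r)
E
```

```text
15.1 [614.2  -6.1 261.5] uv (607.2, -93.1) [0.0028 0.9974 0.0714 0.0072] w 84.8 [-0.5  0.4 -0.6]
pred top corners [array([302.1, 109.5]), array([329.1, 109.5]), array([304.1, 260.5]), array([327.2, 260.4])]
(110, 270, 370, (568.2, -20.1), (657.2, -20.1))
(130, 303, 328, (597.3, -37.5), (619.9, -37.5))
(150, 270, 360, (566.7, -55.5), (649.8, -55.6))
(170, 270, 356, (565.8, -74.2), (646.9, -74.4))
(190, 270, 361, (564.9, -93.7), (652.5, -94.0))
(210, 270, 370, (563.9, -114.0), (662.3, -114.4))
(230, 304, 327, (597.0, -135.4), (620.1, -135.6))
(250, 304, 327, (596.8, -157.6), (620.4, -157.7))
```

View pics/w11.png

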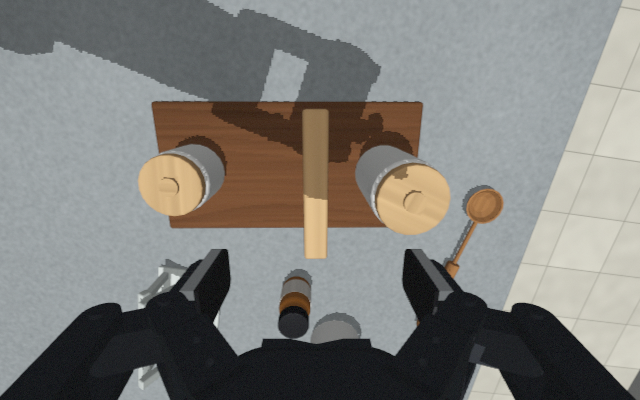

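{"name": "move_arm", "arguments": {
  "rows": [
    [[-116,-300,10,2.7,1],[-116,-300,10,2.7,1],[-116,-300,10,2.7,1],[-116,-300,10,2.7,1],[-116,-300,10,2.7,1],[-116,-300,10,2.7,1],[-116,-300,10,2.7,1],[-116,-300,10,2.7,1]]
  ]
}}

```text
time_s: 16.15
eef_pos: [457.4, 273.2, 247.1]
ee_rot: [0.002, 0.997, -0.071, 0.007]
force: [-0.1, -0.5, -0.1]
grip_width: 0.997
```

```bash
python3 - <<'E'
from h import *
st();w=grab("wrist","w12")
print([proj(w,P) for P in((430.3,220.8,104.4),(445.4,326.2,104.4))])
for q in blobs(w,(8,60,50),(28,255,255),(240,60,440,290))[:1]:
    a=cv2.approxPolyDP(cv2.convexHull(q),2,True)[:,0]
    for p in a: print(p,plane(w,p,104.4)[:2],plane(w,p,115.7)[:2])
    y0,y1=q[:,0,1].min(),q[:,0,1].max();b=[(int(q[q[:,0,1]==y][:,0,0].min()),y) for y in range(y0+10,y1-10,8)]
    P=np.array([plane(w,p,104.4)[:2] for p in b],np.float32);v=cv2.fitLine(P,cv2.DIST_HUBER,0,.01,.01).ravel();print("back line",v,np.degrees(np.arctan2(v[1],v[0])))
E
```

```text
16.15 [457.4 273.2 247.1] uv (491.5, 205.6) [ 0.002   0.9975 -0.0707  0.0067] w 84.7 [-0.1 -0.5 -0.1]
[array([295.4, 241.3]), array([293.1, 135.7])]
[346 130] [494.3 324.3] [493.1 325.3]
[344 219] [482.5 237.8] [481.8 242.3]
[316 244] [450.8 214.7] [451.4 220.1]
[298 242] [432.8 219.7] [434.1 224.9]
[295 223] [433.1 240.8] [434.5 245.1]
[293 137] [445.1 325. ] [445.9 325.9]
[295 134] [447.3 327.5] [448.1 328.3]
[330 129] [479.8 327.3] [479.3 328.1]
back line [1.3136297e-01 9.9133432e-01 4.3941000e+02 2.8182001e+02] 82.45164
```

{"name": "move_arm", "arguments": {
  "rows": [
    [[3.5,2,60,-0.1,1],[3.5,2,120,-0.1,1],[3.5,2,169,-0.1,1],[3.5,2,169,-0.1,1],[3.5,2,169,-0.1,0.3],[3.5,2,169,-0.1,-0.2],[3.5,2,169,-0.1,-1],[3.5,2,169,-0.1,-1]]
  ],
  "squeeze": 35
}}

```text
time_s: 17.2
eef_pos: [467.8, 270.0, 81.5]
ee_rot: [0.001, 0.998, -0.065, 0.014]
force: [14.1, -3.9, 3.1]
grip_width: 0.391
```

{"name": "move_arm", "arguments": {
  "rows": [
    [[-4,0,-8,0,-1],[-8,0,-16,0,-1],[-10,0,-26,0,-1],[-10,0,-40,0,-1],[-10,0,-60,0,-1],[-10,0,-85,0,-1],[-10,0,-110,0,-1],[-10,0,-110,0,-1],[-10,0,-110,0,-1]]
  ]
}}

```text
time_s: 18.32
eef_pos: [454.4, 271.5, 190.3]
ee_rot: [0.001, 0.998, -0.065, 0.013]
force: [-0.5, 0.7, -2.3]
grip_width: 0.277
```

```bash
python3 - <<'E'
from h import *
st();d=grab("side");c=grab("scene");w=grab("wrist","w13")
M=np.zeros((600,800,3),np.uint8);M[:,:400]=cv2.resize(d["color"][200:380,330:450],(400,600));M[:340,400:]=cv2.resize(c["color"][120:222,400:520],(400,340));M[345:595,400:]=cv2.resize(w["color"],(400,250));cv2.imwrite("pics/m13.png",M)
st()
for n,cam,box in(("side",d,(340,200,450,380)),("scene",c,(410,110,500,225)),("wrist",w,(250,60,400,300))):
    q=blobs(cam,(8,60,50),(28,255,255),box)[0];print(n,cv2.approxPolyDP(cv2.convexHull(q),1.5,True)[:,0].tolist())
E
```

```text
18.32 [454.4 271.5 190.3] uv (488.3, 204.3) [ 9.000e-04  9.978e-01 -6.540e-02  1.310e-02] w 23.6 [-0.5  0.7 -2.3]
18.48 [454.5 271.5 190.2] uv (488.4, 204.3) [ 9.000e-04  9.978e-01 -6.550e-02  1.290e-02] w 23.3 [-0.   0.5 -2. ]
side [[402, 200], [402, 204], [377, 259], [340, 261], [340, 202]]
scene [[439, 138], [442, 137], [485, 149], [475, 181], [433, 169]]
wrist [[330, 144], [334, 146], [351, 178], [348, 298], [285, 299], [281, 178], [298, 145]]
```

View pics/m13.png

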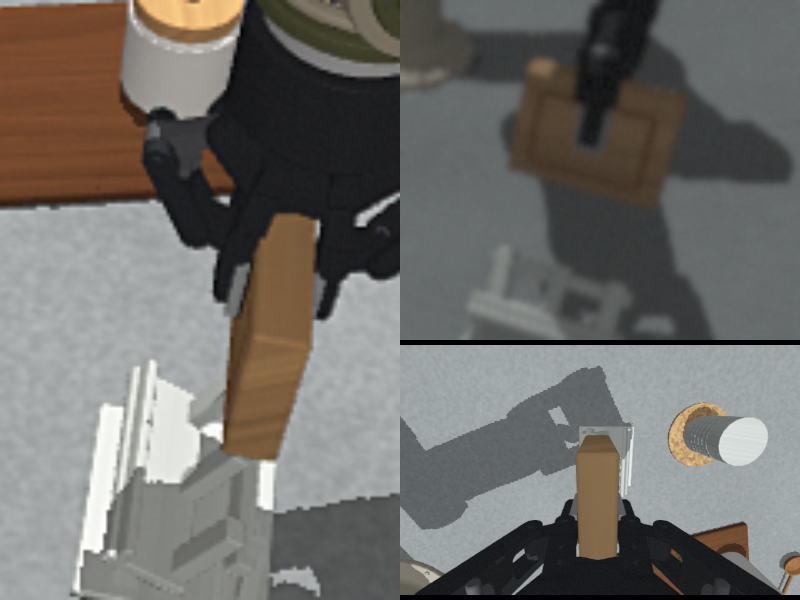

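```bash
python3 - <<'E'
from h import *
c=grab("scene");w=grab("wrist");s=sense();Rt=rot(s["ee_rot"]);T=s["eef_pos"];st()
def onface(cam,p,off):  # tool coords of the ray hit with plane tool-x = off
    o,v=ray(cam,p);o=Rt.T@(o-T);v=Rt.T@v;return (o+v*(off-o[0])/v[0]).round(1)
print("tool z dir",Rt[:,2].round(4))
for n,p in dict(nb=(475,182),fb=(433,170),nt=(485,149.5),ft=(439,138)).items(): print(n,"front",onface(c,p,12),"back",onface(c,p,-12))
def onz(cam,p,z): o,v=ray(cam,p);o=Rt.T@(o-T);v=Rt.T@v;return (o+v*(z-o[2])/v[2]).round(1)
for p in((351.5,178),(281,178)): print("top",p,onz(w,p,-28),onz(w,p,-24))
for p in((332,144.5),(298,144.5)): print("bot",p,onz(w,p,57),onz(w,p,61))
E
```

```text
18.57 [454.7 271.5 190.5] uv (488.6, 204.3) [ 8.000e-04  9.978e-01 -6.550e-02  1.320e-02] w 23.4 [ 0.2  0.2 -2.1]
tool z dir [ 0.0262 -0.0034 -0.9997]
nb front [ 12.  -53.8  39.8] back [-12.  -51.1  53.1]
fb front [12.  50.1 39.2] back [-12.   55.5  52.5]
nt front [ 12.  -56.3 -48.2] back [-12.  -53.6 -37.1]
ft front [ 12.   51.2 -48.6] back [-12.   56.6 -37.5]
top (351.5, 178) [ 12.8 -49.7 -28. ] [ 13.3 -48.8 -24. ]
top (281, 178) [-13.2 -49.8 -28. ] [-13.7 -48.9 -24. ]
bot (332, 144.5) [ 10.  -52.6  57. ] [ 10.2 -52.1  61. ]
bot (298, 144.5) [-11.9 -52.6  57. ] [-12.1 -52.1  61. ]
```

{"name": "move_arm", "arguments": {
  "rows": [
    [[40,30,0,-0.9,-1],[80,61,0,-1.8,-1],[118,92,0,-2.6,-1],[118,92,40,-2.6,-1],[118,92,80,-2.6,-1],[118,92,115,-2.6,-1],[118,92,135,-2.6,-1],[118,92,138,-2.6,-1],[118,92,138,-2.6,-1]]
  ]
}}

```text
time_s: 19.7
eef_pos: [563.5, 164.5, 56.2]
ee_rot: [0.003, 0.997, 0.071, 0.013]
force: [0.5, -0.2, -2.3]
grip_width: 0.275
```

```bash
python3 - <<'E'
from h import *
st();d=grab("side");s=sense();Rt=rot(s["ee_rot"]);T=s["eef_pos"]
P=[T+Rt@np.array([x,-55,z]) for z in(36,41,46) for x in(-12,12)];print([proj(d,p).tolist() for p in P])
q=blobs(d,(8,60,50),(28,255,255),(300,230,380,360))[0];print(cv2.approxPolyDP(cv2.convexHull(q),1.5,True)[:,0].tolist())
E
```

```text
19.7 [563.5 164.5  56.2] uv (581.2, 82.9) [0.0026 0.9974 0.0706 0.0133] w 23.4 [ 0.5 -0.2 -2.3]
[[342.5, 320.0], [329.0, 320.7], [342.3, 321.6], [328.8, 322.3], [342.0, 323.2], [328.6, 323.8]]
[[339, 263], [342, 268], [345, 290], [343, 315], [341, 321], [331, 322], [329, 320], [326, 290], [332, 264]]
```

{"name": "move_arm", "arguments": {
  "rows": [
    [[0,0,8,0,-1],[0,0,12,0,-1],[0,0,14,0,-1],[0,0,14,0,-1]]
  ]
}}

```text
time_s: 20.25
eef_pos: [564.5, 164.3, 44.3]
ee_rot: [0.003, 0.997, 0.071, 0.014]
force: [-5.9, -0.6, 13.8]
grip_width: 0.277
```

{"name": "move_arm", "arguments": {
  "rows": [
    [[0,0,0,0,-0.38],[0,0,0,0,-0.25],[0,0,0,0,-0.2],[0,0,0,0,-0.2],[0.6,0,-22,0,-0.2],[0.6,0,-22,0,-0.2],[0.6,0,-22,0,-1],[0.6,0,-22,0,-1],[0.6,0,-22,0,-1]]
  ],
  "squeeze": 40
}}

```text
time_s: 21.38
eef_pos: [564.4, 164.5, 66.1]
ee_rot: [0.003, 0.997, 0.071, 0.014]
force: [-0.9, -0.3, 5.2]
grip_width: 0.275
```

```bash
python3 - <<'E'
from h import *
st();print(rot(sense()["ee_rot"])[:,2].round(4))
E
```

```text
21.38 [564.4 164.5  66.1] uv (582.0, 82.8) [0.0027 0.9974 0.0706 0.0141] w 23.4 [-0.9 -0.3  5.2]
[ 0.0285 -0.0035 -0.9996]
```

{"name": "move_arm", "arguments": {
  "rows": [
    [[2,0,-60,0,-1],[3,0,-120,0,-1],[4,0,-172,0,-1],[-10,60,-172,0,-1],[-22,120,-172,0,-1],[-35,177,-172,0,-1],[-35,177,-172,0,-1],[-35,177,-172,0,-1],[-35,177,-172,0,-1]]
  ]
}}

```text
time_s: 22.5
eef_pos: [549.8, -13.9, 237.9]
ee_rot: [0.003, 0.997, 0.071, 0.014]
force: [0.7, 0.2, -1.7]
grip_width: 0.273
```

```bash
python3 - <<'E'
from tr import *
st();w=grab("wrist","w15");st()
T=sense()["eef_pos"]; zt=T[2]+19
# near end of the small board top, predicted for centre offsets
u,v=uv(T)
for o in(-2,0,2): print(o,[proj(w,((u+a)*cs-(v+55+o)*sn,(u+a)*sn+(v+55+o)*cs,zt)).tolist() for a in(-12,12)])
q=blobs(w,(10,40,70),(28,200,255),(265,90,365,300));print([(cv2.boundingRect(x),cv2.approxPolyDP(cv2.convexHull(x),1.5,True)[:,0].tolist()) for x in q[:2]])
print("large pred",[proj(w,(u*cs-v*sn,u*sn+v*cs,122)).tolist() for u,v in((596.7,-19.7),(620.7,-19.7))])
q=blobs(w,(10,60,130),(28,255,255),(335,90,430,270));print([(cv2.boundingRect(x)) for x in q[:3]])
E
```

```text
22.5 [549.8 -13.9 237.9] uv (542.3, -91.7) [0.0025 0.9973 0.0714 0.0138] w 23.2 [ 0.7  0.2 -1.7]
22.55 [549.8 -14.  238. ] uv (542.3, -91.8) [0.0026 0.9973 0.0714 0.0139] w 23.5 [ 0.8  0.9 -1.3]
-2 [[287.1, 165.8], [347.9, 165.5]]
0 [[287.0, 160.8], [348.1, 160.5]]
2 [[286.8, 155.7], [348.3, 155.4]]
[((265, 102, 100, 198), [[364, 102], [364, 248], [341, 299], [291, 299], [265, 234], [265, 102]])]
large pred [[378.8, 111.3], [407.9, 111.3]]
[(370, 110, 59, 160), (335, 163, 9, 107)]
```

```bash
python3 - <<'E'
import cv2
i=cv2.imread("pics/w15.png");
for x in(305,317,330):print([(y,i[y,x].tolist()) for y in range(140,176,2)])
E
```

```text
[(140, [49, 72, 94]), (142, [59, 80, 103]), (144, [58, 83, 102]), (146, [56, 80, 100]), (148, [61, 83, 107]), (150, [59, 84, 105]), (152, [59, 85, 107]), (154, [64, 92, 112]), (156, [66, 94, 116]), (158, [64, 91, 113]), (160, [62, 86, 106]), (162, [72, 101, 125]), (164, [76, 107, 133]), (166, [80, 111, 137]), (168, [80, 111, 137]), (170, [78, 110, 136]), (172, [79, 111, 136]), (174, [82, 115, 140])]
[(140, [49, 73, 95]), (142, [58, 81, 99]), (144, [55, 79, 98]), (146, [62, 86, 106]), (148, [62, 85, 106]), (150, [59, 85, 105]), (152, [63, 89, 110]), (154, [67, 95, 117]), (156, [65, 92, 114]), (158, [60, 87, 108]), (160, [60, 86, 106]), (162, [72, 102, 125]), (164, [76, 108, 134]), (166, [77, 109, 135]), (168, [78, 111, 138]), (170, [79, 112, 139]), (172, [82, 114, 140]), (174, [79, 112, 139])]
[(140, [47, 67, 88]), (142, [59, 83, 104]), (144, [57, 82, 101]), (146, [60, 84, 105]), (148, [59, 85, 105]), (150, [63, 89, 111]), (152, [69, 96, 118]), (154, [68, 95, 115]), (156, [62, 87, 109]), (158, [62, 88, 107]), (160, [63, 89, 110]), (162, [72, 101, 126]), (164, [80, 112, 138]), (166, [77, 112, 137]), (168, [80, 112, 139]), (170, [82, 115, 141]), (172, [80, 112, 138]), (174, [80, 113, 139])]
```

{"name": "move_arm", "arguments": {
  "rows": [
    [[-1.5,2.3,50,0,-1],[-3,2.3,100,0,-1],[-4.3,2.3,135,0,-1],[-4.3,2.3,150,0,-1],[-4.3,2.3,151,0,-1],[-4.3,2.3,151,0,-1]]
  ]
}}

```text
time_s: 23.3
eef_pos: [550.9, -17.3, 88.4]
ee_rot: [0.003, 0.997, 0.072, 0.015]
force: [0.3, -0.2, -2.3]
grip_width: 0.269
```

```bash
python3 - <<'E'
from h import *
st()
E
```

```text
23.3 [550.9 -17.3  88.4] uv (542.9, -95.2) [0.003  0.9973 0.0716 0.0151] w 22.9 [ 0.3 -0.2 -2.3]
```

{"name": "move_arm", "arguments": {
  "rows": [
    [[-0.9,-0.6,6,0,-1],[-0.9,-0.6,9,0,-1],[-0.9,-0.6,11,0,-1],[-0.9,-0.6,11,0,-1]]
  ]
}}

```text
time_s: 23.8
eef_pos: [550.4, -16.9, 78.1]
ee_rot: [0.003, 0.997, 0.072, 0.015]
force: [-2.5, 0.9, 5.6]
grip_width: 0.274
```

{"name": "move_arm", "arguments": {
  "rows": [
    [[0,0,0,0,-0.38],[0,0,0,0,-0.25],[0,0,0,0,-0.2],[0,0,0,0,-0.2],[0.8,0,-25,0,-0.2],[2,0,-65,0,-0.2],[4,0,-120,0,-0.2],[5,0,-172,0,0.5],[5,0,-172,0,1],[5,0,-172,0,1]]
  ]
}}

```text
time_s: 25.05
eef_pos: [549.7, -15.4, 249.3]
ee_rot: [0.003, 0.997, 0.072, 0.015]
force: [0.8, -0.4, -0.3]
grip_width: 0.994
```

```bash
python3 - <<'E'
from tr import *
st();w=grab("wrist","w16");d=grab("side","s16");c=grab("scene","c16")
def edges(z,uc,vs,hw=12):
    hsv=w["color"].astype(int).sum(2);out=[]
    for v in vs:
        pl,pr=[proj(w,((uc+a)*cs-v*sn,(uc+a)*sn+v*cs,z)) for a in(-hw,hw)]
        y=int(round(pl[1]));g=np.gradient(cv2.GaussianBlur(w["color"][y-2:y+3].mean(0).astype(np.float32).mean(1).reshape(1,-1),(3,1),0)[0])
        a=int(pl[0])-7;b=int(pr[0])-7
        xl=a+int(np.argmax(g[a:a+15]));xr=b+int(np.argmin(g[b:b+15]));L,R_=uv(plane(w,(xl+.5,y),z)),uv(plane(w,(xr+.5,y),z));out.append((v,L[0],R_[0],round((L[0]+R_[0])/2,1)))
    return out
print("small",edges(97,544.1,(-50,-65,-80,-95,-110,-125,-140)))
print("large",edges(122,608.7,(-35,-60,-85,-110,-135,-155)))
for n,z,uc,h in(("small",97,544.1,55),("large",122,608.7,75)):
    r=[]
    for sg in(1,-1):
        v=-94.7+sg*h;p=proj(w,(uc*cs-v*sn,uc*sn+v*cs,z));x,y=int(p[0]),int(p[1]);col=w["color"][y-9:y+10,x-4:x+5].mean((1,2));g=np.gradient(col);k=y-9+int(np.argmax(sg*g));r.append(uv(plane(w,(p[0],k+.5),z))[1])
    print(n,"v ends",r,np.mean(r))
for n,box,z in(("tall",(380,100,520,245),143),("short",(180,140,270,225),93)):
    q=blobs(w,(10,60,140),(28,255,255),box)
    if q: e=cv2.fitEllipse(q[0]);print(n,cv2.boundingRect(q[0]),uv(plane(w,e[0],z)))
for u,v,z in((697,-96,147),(455.8,-96,97)): print(proj(w,(u*cs-v*sn,u*sn+v*cs,z)))
d0=cv2.imread("pics/side0.png");df=cv2.absdiff(d0,d["color"]).max(2);
for n,b in dict(mug=(270,110,310,165),mill=(325,75,352,140),spice=(303,142,330,178)).items(): print(n,np.mean(df[b[1]:b[3],b[0]:b[2]]>40).round(3))
q=blobs(d,(8,60,120),(28,255,255),(285,140,370,260));print([(cv2.boundingRect(x)) for x in q[:4]])
E
```

```text
25.05 [549.7 -15.4 249.3] uv (542.0, -93.2) [0.0029 0.9973 0.0717 0.0146] w 84.5 [ 0.8 -0.4 -0.3]
small [(-50, 532.4, 556.4, 544.4), (-65, 533.1, 555.6, 544.4), (-80, 532.9, 554.7, 543.8), (-95, 531.7, 554.9, 543.3), (-110, 533.6, 556.0, 544.8), (-125, 533.4, 556.2, 544.8), (-140, 533.2, 555.3, 544.2)]
large [(-35, 597.3, 619.3, 608.3), (-60, 597.0, 619.5, 608.2), (-85, 596.6, 619.8, 608.2), (-110, 597.1, 619.9, 608.5), (-135, 596.5, 618.0, 607.2), (-155, 596.6, 618.6, 607.6)]
small v ends [-35.4, -147.6] -91.5
large v ends [-19.8, -166.6] -93.2
tall (451, 166, 69, 73) (694.5, -97.5)
short (193, 157, 67, 63) (455.4, -95.9)
[493.2 202.4]
[225.3 189. ]
mug 0.001
mill 0.515
spice 0.12
[(304, 167, 30, 89), (334, 181, 35, 65)]
```

{"name": "move_arm", "arguments": {
  "rows": [
    [[0,0,-60,0,1],[-60,-10,-80,0,1],[-120,-20,-80,0,1],[-180,-30,-80,0,1],[-200,-40,-80,0,1],[-200,-40,-80,0,1]]
  ]
}}

```text
time_s: 25.95
eef_pos: [343.2, -4.0, 322.9]
ee_rot: [0.003, 0.997, 0.072, 0.014]
force: [0.0, 0.3, -0.4]
grip_width: 1.001
```

```bash
python3 - <<'E'
from h import *
st();d=grab("side","s17");c=grab("scene","c17")
for nm,cam,bs in(("side",d,dict(mug=(270,110,310,165),mill=(325,75,352,140),spice=(303,142,330,178),tall=(247,172,290,240),short=(366,185,404,238))),("scene",c,dict(mug=(195,180,235,228),mill=(193,138,215,185),spice=(250,180,270,216),tall=(298,196,332,256),short=(325,162,352,182)))):
    a=cv2.imread(f"pics/{nm}0.png")
    for n,(x0,y0,x1,y1) in bs.items():
        t=a[y0:y1,x0:x1];r=cv2.matchTemplate(cam["color"][y0-6:y1+6,x0-6:x1+6],t,cv2.TM_CCOEFF_NORMED);m=cv2.minMaxLoc(r);print(nm,n,round(m[1],2),(m[3][0]-6,m[3][1]-6))
for u,v,z in((608.5,-19.7,12),(608.5,-19.7,122),(544.1,-39.7,12),(544.1,-39.7,97),(608.5,-169.7,122),(544.1,-149.7,97)):
    print((u,v,z),proj(d,(u*cs-v*sn,u*sn+v*cs,z)))
q=blobs(d,(8,60,120),(28,255,255),(285,140,372,260));print([(cv2.boundingRect(x),cv2.approxPolyDP(cv2.convexHull(x),1.5,True)[:,0].tolist()) for x in q[:4]])
q=blobs(d,(10,90,100),(25,255,255),(240,320,325,395));print("mat",cv2.boundingRect(q[0]))
g=cv2.cvtColor(d["color"],cv2.COLOR_BGR2HSV);m=cv2.inRange(g,np.array((0,0,215)),np.array((180,30,255)));k=np.zeros_like(m);k[265:345,245:325]=m[265:345,245:325]
q=max(cv2.findContours(k,0,1)[0],key=cv2.contourArea);e=cv2.fitEllipse(q);print("tin top",cv2.boundingRect(q),plane(d,e[0],101))
E
```

```text
25.95 [343.2  -4.  322.9] uv (339.2, -52.6) [0.0027 0.9973 0.0715 0.0142] w 85.1 [ 0.   0.3 -0.4]
side mug 1.0 (0, 0)
side mill 1.0 (0, 0)
side spice 0.91 (0, 0)
side tall 1.0 (0, 0)
side short 0.96 (0, 0)
scene mug 0.99 (0, 0)
scene mill 1.0 (0, 0)
scene spice 1.0 (0, 0)
scene tall 0.92 (0, 0)
scene short 0.97 (0, 0)
(608.5, -19.7, 12) [313.9 256.3]
(608.5, -19.7, 122) [314.5 217.2]
(544.1, -39.7, 12) [344.5 247.2]
(544.1, -39.7, 97) [346.8 217.6]
(608.5, -169.7, 122) [308.8 166.7]
(544.1, -149.7, 97) [340.1 180.8]
[((304, 167, 28, 89), [[309, 167], [314, 168], [331, 214], [318, 255], [309, 255], [304, 168]]), ((335, 181, 18, 56), [[344, 181], [352, 219], [350, 231], [340, 236], [335, 182]])]
mat (253, 332, 65, 56)
tin top (263, 309, 39, 34) [641.4 287.5 101. ]
```

```bash
python3 -c "
from rig import ctrl;print(ctrl.finish_job())"
```

```text
the job is handed in; nothing more can be done
None
```

The tin, the large board and the small board are all placed as asked, in that order, and the job was handed in at about 26 s of the 70 s. Each board straightened to vertical in the jaws as it was lifted off its stand. I set the small board down on the open counter for a moment and regripped it higher, so the gripper would clear the large board.

Last checks, all from the cameras (good to about 2 mm):
- **Tin:** its centre measured (641.4, 287.5) against the mat's centre at about (640, 287).
- **Boards along the tray:** they are upright and square across it. Their centres are about 32 mm either side of the middle between the jars, with all three gaps about 40–41 mm.
- **Boards across the tray's width:** the side view agrees with both boards being centred. One overhead reading put the small board about 3 mm off. I put this down to a noisy edge reading, since the same method was about 1.5 mm off for the large board, and I did not correct it.
- **Side view of the small board:** the lower corner of its near end, which is in shadow, did not come out clearly. I relied on its top edges and on the contact felt when setting it down.
- **Jars, mug, pepper mill and spice jar:** no shift in either fixed camera. One earlier picture comparison flagged the pepper mill, but the arm was probably in the way, as it matched exactly once the arm moved clear.

The tool had picked up a tilt of about 1.6 degrees by the end. The measured top widths show no lean in the boards.

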